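# Build the sieve stack on the shaker

### The arm

A 6-joint arm with a two-finger parallel gripper is mounted at the origin on a cart in front of the work surface, level with it; the furniture and walls round the work are solid. World frame = base frame: x ahead of the robot, y to its left, z up, the work surface at z = 0. Lengths are in m, angles in rad, forces in N, time in s.
With the tool pointing down it reaches from about 0.3 to 0.85 m from the base axis. Payload 5.4 kg.
Tool frame: the origin (TCP) lies on the centre line of the jaws, within the pads' length; the fingertips stand 19 mm ahead of it and the grasp point (between the pads) is the TCP (r.tip_reach is the distance from the TCP to the fingertips, in m); z points along the fingers, y is the line along which they close (so a half turn about z gives the same grasp; the last joint's range is limited). The gripper opens to 85 mm and grips with 20 to 120 N. Pads are 22 mm wide; open, the fingers measure 114 mm over their backs; the gripper's body (76 mm by 85 mm) begins 54 mm behind the grasp point. The pads swing forward as they close: fully open they stand 13 mm farther back than shut.
Start: joints at [1.136, 0.158, 1.597, -0, 1.386, -0.21], TCP at [0.128, 0.561, 0.25] pointing down, gripper open.
Joint ranges: [-2.91, 2.91], [-0.94, 2.29], [0.18, 2.7], [-1.29, 4.43], [0.17, 2.64], [-3, 3]. Speed limits (rad/s): [2.57, 2.57, 3.14, 3.14, 3.14, 3.14].

### API

Orientations are given as a rotation vector (axis times angle).
In Python, from bench import sensors, vision, workorder, r gives the robot as it stands.
- The arm moves only by the tool play_rows, never from a script. Its argument "plan" is a list of rows, each an object with "dp": the shift along the tool's x, y, z each as a share of 0.25 m, from -1 to 1, a list of three; "turn": the turn, a rotation vector about the tool's x, y, z each as a share of pi/2 rad, from -1 to 1, a list of three. In form: [{"dp": [x, y, z], "turn": [ax, ay, az]}, ...]. A call has 1 to 5 rows; each row is the pose to reach, as a shift and turn from the pose commanded when the call began, along the tool's axes at that moment; what a row does not reach only later rows make up. A row lasts 1/8 s, in which the tool goes at most 62.5 mm and 10.7 degrees, less where a joint would pass 70% of its speed; a pose out of reach is approached as far as the arm can. A call with a number of a shift or a turn outside -1 to 1 is refused whole. A call with a gripper value outside its range is refused whole. "hand" is the opening in per cent of the stroke, from 0 (shut) to 100 (fully open), set as the call begins (left out, the last holds). The fingers move at their own pace and stop on an object; "force" is the grip in N (left out, the last holds). Time passes only in rows, so rows that repeat a pose let the fingers close. It gives the time, the measured TCP pose, the force, the opening and the grip force at its end, in the units of the state.
- sensors.observe(): the state, without advancing time (a new reading comes with each control period).
- vision.read_camera(name): name is "side" or "top"; returns a dict with "img" (384x512x3 uint8, red, green, blue), "camera_matrix" (3x3 intrinsics, pixels), "origin" and "orientation" of the camera in the world. Camera axes: x right, y up, looking along -z (the intrinsics and any distortion apply to the point x, -y, -z); pixel columns grow to the right and rows downward; lengths in m; the calibration is good to about 2 mm. A picture is of the moment at which its call begins. There is no depth.
- workorder.sign_off(): hands the job in; it is judged then, once.
The state is a dict: "time": time; "qpos": joint angles; "qd": joint speeds; "joint_torque": joint torques, N m; "eef_pos": TCP position; "ee_rot": TCP orientation; "force": force on the tool from outside, world axes, zero at the start; "ft_torque": the same for the moment, N m; "opening": finger opening in m; "gripper_force": force on a finger pad.
Only numpy, scipy, OpenCV 4.12 (cv2) and the standard library are available. Lean on these libraries where they do the work, as an engineer would, in place of code of your own. Each camera call takes 0.05 s, during which the arm holds its last target. There are 200 camera calls.

### The job

Build the sieve stack on the little shaker, ready for the next batch of powder: the receiving pan on the shaker's seat, the fine sieve on the pan, the coarse sieve on the fine one and the lid on top, each seated fully home and level. Leave the two weights, the stapler and the ink pad where they are.

Things in the scene. Friction and masses are not known exactly. Their poses are not given: they have to be found in the camera images.
- pan_center (a point): Receiving pan: round steel cup, the only one with a solid bright floor. 60 mm across, 30 mm high, mouth 53 mm across, 19 mm deep; straight sides down to the board, no narrower foot. The underside is hollow (53 mm across, 9 mm deep) and drops over the shaker's boss. Point: on the axis (z up), 15 mm above its underside (half-way up).
- fine_center (a point): Fine sieve: steel ring with a dense dark mesh bottom. 34 mm high; body 60 mm across from 8 to 34 mm above its underside, mouth 53 mm. The tapered foot below it (42 mm across at the bottom, 50 mm above) drops into the 53 mm mouth of the piece below until the body rests on that rim. Point: on the axis (z up), 17 mm above its underside (half-way up).
- coarse_center (a point): Coarse sieve: taller steel ring with an open see-through wire grid (9 mm squares). 44 mm high; body 60 mm across from 8 to 44 mm above its underside, mouth 53 mm. The tapered foot below it (42 mm across at the bottom, 50 mm above) drops into the 53 mm mouth of the piece below until the body rests on that rim. Point: on the axis (z up), 22 mm above its underside (half-way up).
- lid_center (a point): Lid: steel disc 60 mm across, 8 to 18 mm above its underside, with an upright black knob, 18 mm diameter, 18 to 44 mm above the underside. The tapered foot below it (42 mm across at the bottom, 50 mm above) drops into the 53 mm mouth of the piece below until the body rests on that rim. Point: on the axis (z up), 22 mm above its underside, in the foot of the knob.
- seat (a point): Seat of the sieve shaker, a white box 120 x 104 mm, 29 mm high, fixed to the wooden board on which all stands (top 85 mm above the table). An aluminium pedestal 60 mm across on its middle; the point is on its axis (z up) at the flat rest face, 45 mm above the board. A tapered boss (50 mm across, 42 mm at the top) rises 6.5 mm above that face to centre the pan.
- weight_200: Bystander: larger brass balance weight with a knob, 34 mm across, 44 mm high; origin at the centre of its underside. Loose; leave it alone.
- weight_100: Bystander: smaller brass balance weight with a knob, 28 mm across, 38 mm high; origin at the centre of its underside. Loose; leave it alone.
- stapler: Bystander: blue and grey stapler lying upright, 128 x 33 mm, 42 mm high (long side along its y axis); origin at the centre of its underside. Loose; leave it alone.
- ink_pad: Bystander: flat dark green ink-pad tin, 96 x 69 mm, 18 mm high (long side along its y axis); origin at the centre of its underside. Loose; leave it alone.

How it is judged:
By the outcome, as a careful person would: the job done as asked, in the order asked, and still so for the second after the job is handed in, with the robot touching nothing.
It also fails if it takes over 90 s, if anything falls off the work surface, if the arm or the gripper's body presses on something with over 40 N, if the wrist force passes 120 N, or if a joint passes its speed limit or range.

## Working session

There is one attempt and no reset: what is moved stays moved. The work goes in short steps, Python scripts to look and compute and a tool call to move; the robot and the scene stay as the last step left them, time stands still between calls to the robot, and variables do not carry over. Pictures are saved under pics/ and viewed, at most 14 in all, crops included, and the job is handed in when it is done.

Besides the shell and the picture viewer there is one more tool, called after "Request:" by a JSON object that holds its "fn" and its "kwargs", one argument or row to a line. play_rows: Moves the arm, as the interface text tells. Its arguments: {"type":"object","properties":{"plan":{"type":"array"},"hand":{"type":"number"},"force":{"type":"number"}},"required":["plan"]}

```bash
mkdir -p pics; cat > h.py <<'E'
import numpy as np, cv2
from scipy.spatial.transform import Rotation as R
from bench import sensors, vision, workorder, r
def cam(n,f=None):
    c=vision.read_camera(n)
    if f: cv2.imwrite(f,cv2.cvtColor(c['img'],cv2.COLOR_RGB2BGR))
    return c
def rot(o):
    o=np.array(o,float)
    return o if o.shape==(3,3) else (R.from_rotvec(o).as_matrix() if o.shape==(3,) else R.from_quat(o).as_matrix())
def ray(c,uv,z):
    d=np.linalg.inv(c['camera_matrix'])@np.array([uv[0],uv[1],1.]); d=rot(c['orientation'])@(d*[1,-1,-1])
    o=np.array(c['origin']); return o+d*(z-o[2])/d[2]
def proj(c,p):
    q=rot(c['orientation']).T@(np.array(p)-c['origin'])*[1,-1,-1]; q=c['camera_matrix']@q; return q[:2]/q[2]
E
python3 - <<'E'
from h import *
for n in('top','side'):
    c=cam(n,f'pics/{n}0.png'); print(n,{k:v for k,v in c.items() if k!='img'})
s=sensors.observe(); print(s); print(rot(s['ee_rot']))
E
```

```text
top {'camera_matrix': array([[374.8208205 ,   0.        , 257.28545782],
       [  0.        , 374.8208205 , 191.36473445],
       [  0.        ,   0.        ,   1.        ]]), 'origin': array([0.37932228, 0.00764917, 1.31747566]), 'orientation': array([ 0.08203851, -0.09114509, -1.55289772])}
side {'camera_matrix': array([[444.30018904,   0.        , 259.65399109],
       [  0.        , 444.30018904, 184.831177  ],
       [  0.        ,   0.        ,   1.        ]]), 'origin': array([ 0.43868136, -0.96061196,  0.84748795]), 'orientation': array([ 0.94630968, -0.03440987, -0.09853952])}
{'time': 0.1, 'qpos': array([ 1.13591361e+00,  1.59034387e-01,  1.59812671e+00, -1.29639967e-05,
        1.38622066e+00, -2.10073160e-01]), 'qd': array([-0.00284767, -0.00339542, -0.00241738,  0.00090572, -0.00047568,
       -0.00180814]), 'joint_torque': array([-3.34937058e-04, -3.96989822e+01, -3.32339323e+01, -2.40407226e-04,
        4.14045979e-03, -3.27462644e-07]), 'eef_pos': array([0.12796221, 0.56004155, 0.24937795]), 'ee_rot': array([-3.52320773e-01, -3.12121467e+00,  2.67132750e-03]), 'force': array([0.1515031 , 0.42955434, 1.61356387]), 'ft_torque': array([-0.03555733, -0.00492552, -0.01752368]), 'gripper_force': 0.0, 'opening': 0.0855401294501244}
[[-9.74836977e-01  2.22917736e-01 -7.42199338e-04]
 [ 2.22918680e-01  9.74835685e-01 -1.62794265e-03]
 [ 3.60625110e-04 -1.75242879e-03 -9.99998399e-01]]
```

```bash
python3 -c "
import cv2
for n in('top','side'):
    i=cv2.imread(f'pics/{n}0.png'); cv2.imwrite(f'pics/{n}0b.png',cv2.resize(i,(800,600),interpolation=cv2.INTER_CUBIC))"
```

```text
(no output)
```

View pics/top0b.png

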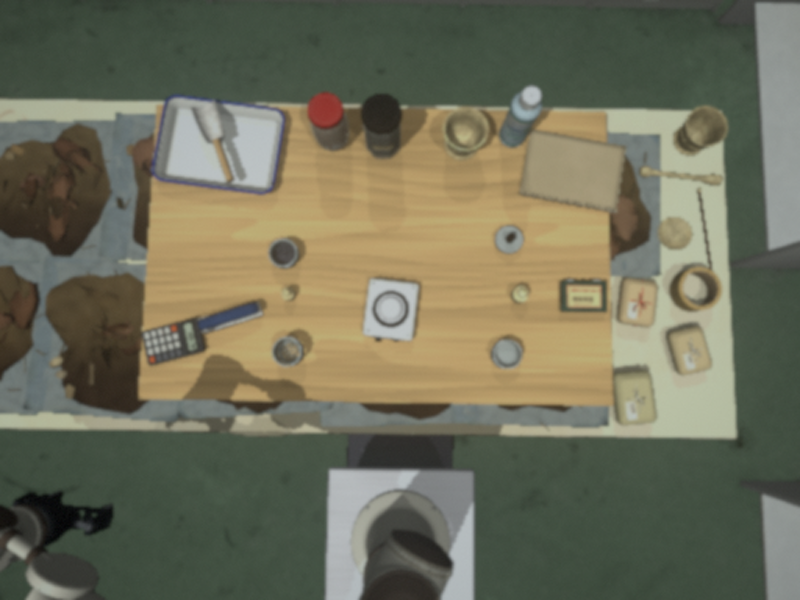

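View pics/side0b.png

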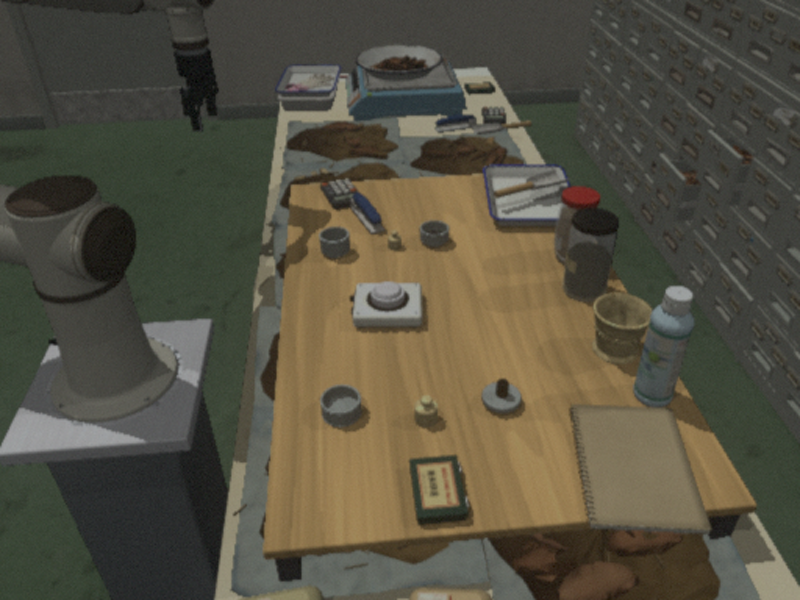

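The top view (800x600) shows sieves at about (284,252) and (288,350), the pan at (507,352), the lid at (509,239) and the shaker at (391,308). The weights are at (289,293) and (520,293). Next, a close mosaic of each piece.

```bash
python3 - <<'E'
import cv2,numpy as np
t=cv2.imread('pics/top0.png'); s=cv2.imread('pics/side0.png')
def cr(i,c,h=18):
    x,y=int(c[0]/1.5625),int(c[1]/1.5625); print(x-h,y-h)
    return cv2.resize(i[y-h:y+h,x-h:x+h],(264,264),interpolation=cv2.INTER_CUBIC)
a=[cr(t,p) for p in[(284,252),(288,350),(391,308)]]; b=[cr(s,p) for p in [(435,234),(335,242),(388,300)]]
cv2.imwrite('pics/m1.png',np.vstack([np.hstack(a),np.hstack(b)]))
a=[cr(t,p) for p in[(507,352),(509,239)]]; b=[cr(s,p) for p in [(341,405),(501,395)]]
cv2.imwrite('pics/m2.png',np.vstack([np.hstack(a),np.hstack(b)]))
E
```

```text
163 143
166 206
232 179
260 131
196 136
230 174
306 207
307 134
200 241
302 234
```

View pics/m1.png

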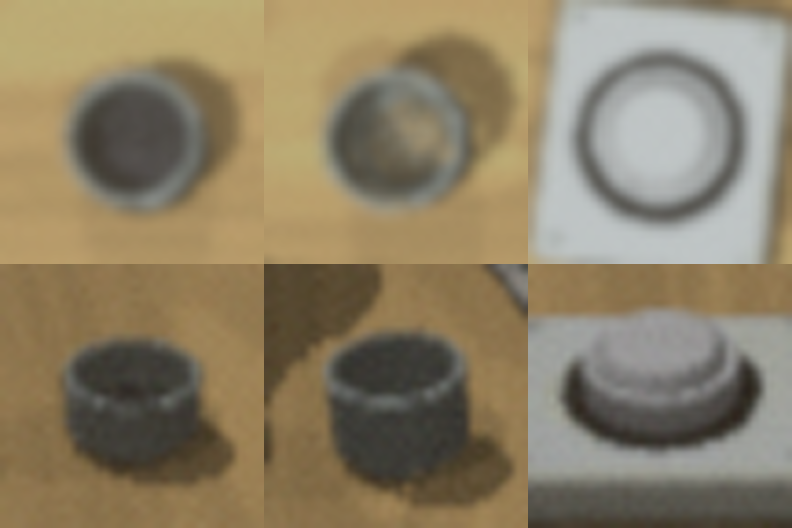

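View pics/m2.png

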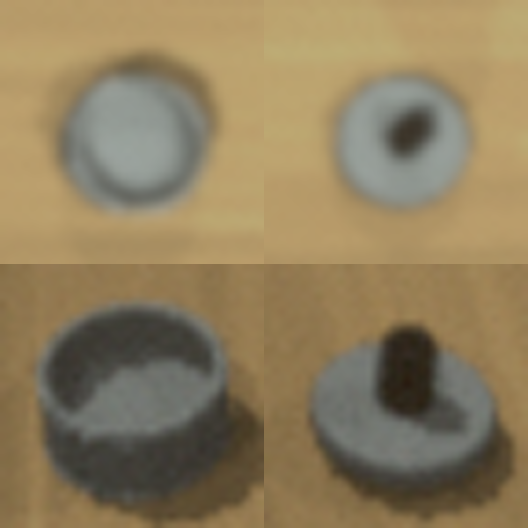

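The upper-left piece in the top view is the dark-mesh fine sieve and the lower-left one is the coarse sieve, with wood showing through its grid. The pan with its bright floor and the lid with its upright knob are on the right. I'll work out positions from the rim centres in both views.

```bash
python3 - <<'E'
from h import *
ct,cs=cam('top'),cam('side')
k=36/264
def raw(x0,y0,u,v): return (x0+u*k-.5,y0+v*k-.5)
T=dict(fine=(raw(163,143,137,140),.119),coarse=(raw(166,206,133,139),.129),seat=(raw(232,179,133.5,136),.130),pan=(raw(306,207,134.5,140),.115),lid=(raw(307,134,139,139.5),.103))
S=dict(fine=raw(260,131,132,107),coarse=raw(196,136,132.5,105),pan=raw(200,241,133.5,103),lid=raw(302,234,139.5,140))
for n,(uv,z) in T.items():
    print(n,ray(ct,uv,z).round(4), ray(cs,S[n],z).round(4) if n in S else proj(cs,ray(ct,uv,z)).round(1))
    p=ray(ct,uv,z); 
    print('  diam px expect',2*(proj(ct,p+[0,.03,0])-proj(ct,p))[0]/k)
for n,u in dict(w200a=(289,293),w100b=(520,293),stL=(205,325),stR=(262,306),pad=(584,296)).items(): print(n,ray(ct,(u[0]/1.5625,u[1]/1.5625),.11).round(3))
E
```

```text
fine [0.6054 0.2499 0.119 ] [0.6076 0.2562 0.119 ]
  diam px expect -135.88120154287577
coarse [0.4024 0.2325 0.129 ] [0.4039 0.2354 0.129 ]
  diam px expect -139.58231624718047
seat [0.4926 0.0256 0.13  ] [247.1 186.9]
  diam px expect -138.29562197203208
pan [ 0.4062 -0.2129  0.115 ] [ 0.4055 -0.2117  0.115 ]
  diam px expect -137.4068287685659
lid [ 0.6469 -0.2214  0.103 ] [ 0.6467 -0.2205  0.103 ]
  diam px expect -133.1265112612229
w200a [0.522 0.236 0.11 ]
w100b [ 0.53  -0.243  0.11 ]
stL [0.453 0.407 0.11 ]
stR [0.494 0.291 0.11 ]
pad [ 0.526 -0.377  0.11 ]
```

Request:
{"fn": "play_rows", "kwargs": {
  "plan": [
    {"dp": [-0.84, -0.63, 0], "turn": [0, 0, -0.143]},
    {"dp": [-0.84, -0.63, 0], "turn": [0, 0, -0.143]},
    {"dp": [-0.84, -0.63, 0], "turn": [0, 0, -0.143]},
    {"dp": [-0.84, -0.63, 0], "turn": [0, 0, -0.143]},
    {"dp": [-0.84, -0.63, 0], "turn": [0, 0, -0.143]}
  ],
  "hand": 100,
  "force": 40
}}

```text
time: 0.82
eef_pos: [0.2995, 0.3579, 0.2502]
ee_rot: [0.007, 3.141, -0.001]
force: [-0.1, 0.2, 0.7]
opening: 0.0854
gripper_force: 0.0
```

```bash
python3 - <<'E'
from h import *
s=sensors.observe(); print(s['eef_pos'],s['qpos'],r.tip_reach); print(rot(s['ee_rot']).round(4))
E
```

```text
[0.29949681 0.35787291 0.25023955] [ 6.14460027e-01 -1.30045589e-01  1.88870007e+00 -5.42321985e-04
  1.38289881e+00 -9.51926859e-01] 0.019
[[-1.0e+00  4.3e-03  3.0e-04]
 [ 4.3e-03  1.0e+00 -4.0e-04]
 [-3.0e-04 -4.0e-04 -1.0e+00]]
```

Request:
{"fn": "play_rows", "kwargs": {
  "plan": [
    {"dp": [-0.2, -1, 0], "turn": [0, 0, 0]},
    {"dp": [-0.2, -1, 0], "turn": [0, 0, 0]},
    {"dp": [-0.2, -1, 0], "turn": [0, 0, 0]},
    {"dp": [-0.2, -1, 0], "turn": [0, 0, 0]},
    {"dp": [-0.2, -1, 0], "turn": [0, 0, 0]}
  ]
}}

```text
time: 1.45
eef_pos: [0.3485, 0.1073, 0.2504]
ee_rot: [0.012, 3.141, -0.001]
force: [-0.2, 0.1, 0.1]
opening: 0.0855
gripper_force: 0.0
```

Request:
{"fn": "play_rows", "kwargs": {
  "plan": [
    {"dp": [-0.22, -1, 0], "turn": [0, 0, 0]},
    {"dp": [-0.22, -1, 0], "turn": [0, 0, 0]},
    {"dp": [-0.22, -1, 0], "turn": [0, 0, 0]},
    {"dp": [-0.22, -1, 0], "turn": [0, 0, 0]},
    {"dp": [-0.22, -1, 0], "turn": [0, 0, 0]}
  ]
}}

```text
time: 2.08
eef_pos: [0.4036, -0.1416, 0.2501]
ee_rot: [-0.005, -3.141, -0.001]
force: [0.3, 1.0, 0.2]
opening: 0.0853
gripper_force: 0.0
```

Request:
{"fn": "play_rows", "kwargs": {
  "plan": [
    {"dp": [-0.01, -0.284, 0], "turn": [0, 0, 0]},
    {"dp": [-0.01, -0.284, 0.1], "turn": [0, 0, 0]},
    {"dp": [-0.01, -0.284, 0.35], "turn": [0, 0, 0]},
    {"dp": [-0.01, -0.284, 0.568], "turn": [0, 0, 0]},
    {"dp": [-0.01, -0.284, 0.568], "turn": [0, 0, 0]}
  ]
}}

```text
time: 2.7
eef_pos: [0.403, -0.2063, 0.1043]
ee_rot: [0.004, -3.134, -0.012]
force: [-0.8, 0.4, 0.1]
opening: 0.0853
gripper_force: 0.0
```

```bash
python3 - <<'E'
from h import *
print(sensors.observe()['eef_pos'],sensors.observe()['force'])
c=cam('side'); i=c['img'][225:305,170:277,::-1]; cv2.imwrite('pics/g1.png',cv2.resize(i,(800,598),interpolation=cv2.INTER_CUBIC))
E
```

```text
[ 0.40296023 -0.20632528  0.10434079] [-0.80660834  0.38382199  0.10700864]
```

View pics/g1.png

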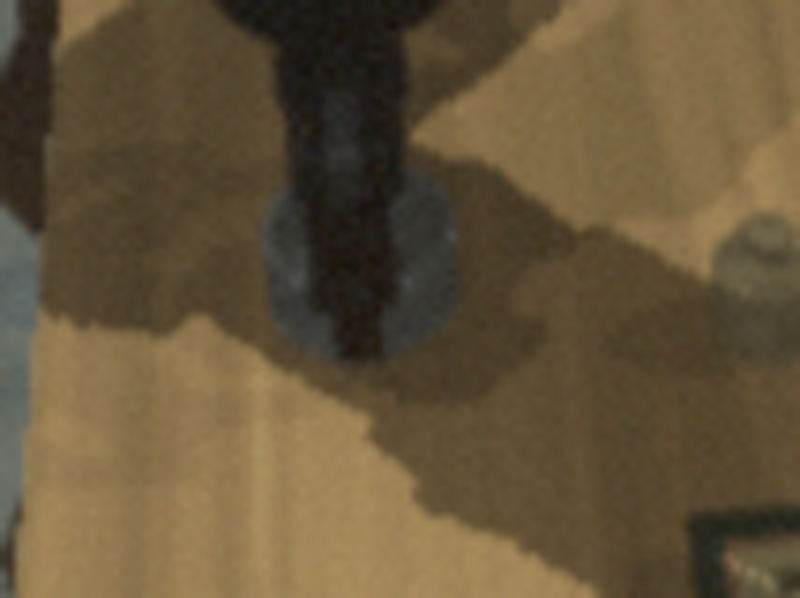

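The finger is centred over the pan to within a few mm. Settling now, then closing.

Request:
{"fn": "play_rows", "kwargs": {
  "plan": [
    {"dp": [0, 0, 0], "turn": [0, 0, 0]},
    {"dp": [0, 0, 0], "turn": [0, 0, 0]}
  ]
}}

```text
time: 3.0
eef_pos: [0.4069, -0.2118, 0.1109]
ee_rot: [-0.001, 3.138, -0.005]
force: [-0.4, 0.1, 0.1]
opening: 0.0851
gripper_force: 0.0
```

Request:
{"fn": "play_rows", "kwargs": {
  "plan": [
    {"dp": [0, 0, 0], "turn": [0, 0, 0]},
    {"dp": [0, 0, 0], "turn": [0, 0, 0]},
    {"dp": [0, 0, 0], "turn": [0, 0, 0]},
    {"dp": [0, 0, 0], "turn": [0, 0, 0]},
    {"dp": [0, 0, 0], "turn": [0, 0, 0]}
  ],
  "hand": 0,
  "force": 40
}}

```text
time: 3.62
eef_pos: [0.4058, -0.2115, 0.1097]
ee_rot: [0.001, 3.14, -0.002]
force: [-0.7, 0.7, 6.9]
opening: 0.0577
gripper_force: 42.9
```

Request:
{"fn": "play_rows", "kwargs": {
  "plan": [
    {"dp": [0, 0, 0], "turn": [0, 0, 0]},
    {"dp": [0, 0, -0.1], "turn": [0, 0, 0]},
    {"dp": [0, 0, -0.25], "turn": [0, 0, 0]},
    {"dp": [0, 0, -0.4], "turn": [0, 0, 0]},
    {"dp": [0, 0, -0.4], "turn": [0, 0, 0]}
  ]
}}

```text
time: 4.25
eef_pos: [0.4067, -0.2123, 0.2116]
ee_rot: [0.001, 3.136, -0.007]
force: [-0.1, 0.1, -1.9]
opening: 0.0579
gripper_force: 43.8
```

Request:
{"fn": "play_rows", "kwargs": {
  "plan": [
    {"dp": [-0.07, 0.2, 0], "turn": [0, 0, 0]},
    {"dp": [-0.15, 0.42, 0], "turn": [0, 0, 0]},
    {"dp": [-0.23, 0.64, 0], "turn": [0, 0, 0]},
    {"dp": [-0.3, 0.84, 0], "turn": [0, 0, 0]},
    {"dp": [-0.344, 0.952, 0], "turn": [0, 0, 0]}
  ]
}}

```text
time: 4.88
eef_pos: [0.4906, 0.0297, 0.2067]
ee_rot: [0.003, -3.139, -0.001]
force: [-0.4, -0.4, -0.5]
opening: 0.0581
gripper_force: 43.8
```

Request:
{"fn": "play_rows", "kwargs": {
  "plan": [
    {"dp": [0, 0, 0], "turn": [0, 0, 0]},
    {"dp": [0, 0, 0], "turn": [0, 0, 0]},
    {"dp": [0, 0, 0], "turn": [0, 0, 0]},
    {"dp": [0, 0, 0], "turn": [0, 0, 0]}
  ]
}}

```text
time: 5.38
eef_pos: [0.4911, 0.0263, 0.2082]
ee_rot: [-0.003, -3.141, 0.0]
force: [-0.1, -0.0, -1.9]
opening: 0.0577
gripper_force: 43.9
```

```bash
python3 - <<'E'
from h import *
s=sensors.observe();print(s['eef_pos'],s['force'])
c=cam('side'); i=c['img'][140:215,200:300,::-1]; cv2.imwrite('pics/g2.png',cv2.resize(i,(800,600),interpolation=cv2.INTER_CUBIC))
for n,p in dict(seatL=[.4626,.0256,.13],seatR=[.5226,.0256,.13],bosst=[.4926,.0256,.1365],panL=[s['eef_pos'][0]-.03,s['eef_pos'][1],s['eef_pos'][2]+.005],panR=[s['eef_pos'][0]+.03,s['eef_pos'][1],s['eef_pos'][2]+.005]).items(): print(n,((proj(c,p)-[200,140]+.5)*8).round())
E
```

```text
[0.4910527  0.02633187 0.20821147] [-0.08784154 -0.03833485 -1.87723763]
seatL [293. 386.]
seatR [468. 373.]
bosst [380. 364.]
panL [277. 180.]
panR [459. 169.]
```

View pics/g2.png

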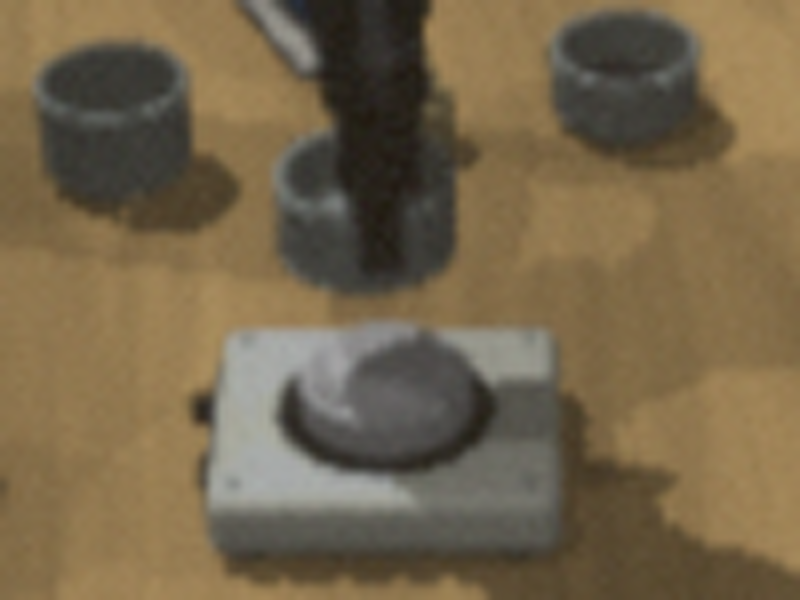

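Relative to the side camera, the pedestal (300–477 px) sits about 3–4 mm further in x than the held pan (277–457 px), so I'll shift and descend.

Request:
{"fn": "play_rows", "kwargs": {
  "plan": [
    {"dp": [-0.014, -0.002, 0], "turn": [0, 0, 0]},
    {"dp": [-0.014, -0.002, 0.06], "turn": [0, 0, 0]},
    {"dp": [-0.014, -0.002, 0.12], "turn": [0, 0, 0]},
    {"dp": [-0.014, -0.002, 0.17], "turn": [0, 0, 0]},
    {"dp": [-0.014, -0.002, 0.17], "turn": [0, 0, 0]}
  ]
}}

```text
time: 6.05
eef_pos: [0.4935, 0.0269, 0.1639]
ee_rot: [-0.0, -3.138, -0.001]
force: [-0.4, 0.0, -0.7]
opening: 0.0578
gripper_force: 43.8
```

Request:
{"fn": "play_rows", "kwargs": {
  "plan": [
    {"dp": [0, 0, 0.007], "turn": [0, 0, 0]},
    {"dp": [0, 0, 0.014], "turn": [0, 0, 0]},
    {"dp": [0, 0, 0.021], "turn": [0, 0, 0]},
    {"dp": [0, 0, 0.028], "turn": [0, 0, 0]}
  ]
}}

```text
time: 6.55
eef_pos: [0.4948, 0.0266, 0.1588]
ee_rot: [0.0, 3.141, -0.0]
force: [0.8, 0.6, -1.1]
opening: 0.0576
gripper_force: 43.8
```

Request:
{"fn": "play_rows", "kwargs": {
  "plan": [
    {"dp": [0, 0, 0.006], "turn": [0, 0, 0]},
    {"dp": [0, 0, 0.01], "turn": [0, 0, 0]},
    {"dp": [0, 0, 0.014], "turn": [0, 0, 0]},
    {"dp": [0, 0, 0.014], "turn": [0, 0, 0]}
  ]
}}

```text
time: 7.05
eef_pos: [0.4947, 0.0266, 0.1552]
ee_rot: [-0.0, -3.141, -0.0]
force: [-0.8, 0.7, -1.8]
opening: 0.0578
gripper_force: 43.8
```

Request:
{"fn": "play_rows", "kwargs": {
  "plan": [
    {"dp": [0, 0, 0.004], "turn": [0, 0, 0]},
    {"dp": [0, 0, 0.008], "turn": [0, 0, 0]},
    {"dp": [0, 0, 0.008], "turn": [0, 0, 0]}
  ]
}}

```text
time: 7.42
eef_pos: [0.4949, 0.0266, 0.1547]
ee_rot: [-0.0, 3.142, -0.0]
force: [-4.5, 1.2, 8.7]
opening: 0.0575
gripper_force: 44.9
```

Contact is at exactly the predicted seated height of 0.1547. Releasing and rising.

Request:
{"fn": "play_rows", "kwargs": {
  "plan": [
    {"dp": [0, 0, 0], "turn": [0, 0, 0]},
    {"dp": [0, 0, 0], "turn": [0, 0, 0]},
    {"dp": [0, 0, 0], "turn": [0, 0, 0]}
  ],
  "hand": 100
}}

```text
time: 7.8
eef_pos: [0.4947, 0.0266, 0.1532]
ee_rot: [-0.0, -3.141, -0.0]
force: [-0.4, 0.5, -0.3]
opening: 0.0854
gripper_force: 0.0
```

Request:
{"fn": "play_rows", "kwargs": {
  "plan": [
    {"dp": [0, 0, -0.08], "turn": [0, 0, 0]},
    {"dp": [0, 0, -0.2], "turn": [0, 0, 0]},
    {"dp": [-0.1, 0.2, -0.34], "turn": [0, 0, 0]},
    {"dp": [-0.2, 0.4, -0.34], "turn": [0, 0, 0]},
    {"dp": [-0.3, 0.6, -0.34], "turn": [0, 0, 0]}
  ]
}}

```text
time: 8.43
eef_pos: [0.5709, 0.1782, 0.2391]
ee_rot: [0.001, 3.14, 0.0]
force: [0.7, -0.0, -0.2]
opening: 0.085
gripper_force: 0.0
```

```bash
python3 - <<'E'
from h import *
s=sensors.observe();print(s['eef_pos'],s['force'])
a=[]
for n,p in(('side',[.494,.026,.14]),('top',[.494,.026,.16])):
    c=cam(n); x,y=proj(c,p).astype(int); x0,y0=x-24,y-24
    a.append(cv2.resize(c['img'][y0:y0+48,x0:x0+48,::-1],(384,384),interpolation=cv2.INTER_CUBIC))
    for X in (.492,.494): print(n,X,((proj(c,[X,.026,.16])-[x0,y0]+.5)*8).round())
cv2.imwrite('pics/g3.png',np.hstack(a))
E
```

```text
[0.57089537 0.17824014 0.23912017] [ 0.69724388 -0.03370101 -0.23808477]
side 0.492 [192. 155.]
side 0.494 [198. 155.]
top 0.492 [200. 206.]
top 0.494 [200. 201.]
```

View pics/g3.png

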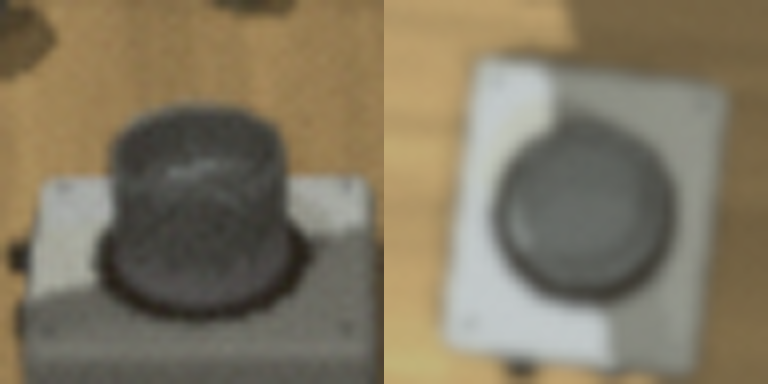

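The pan is seated level, with its rim centred near x 0.494, y 0.0265. Next is the fine sieve.

Request:
{"fn": "play_rows", "kwargs": {
  "plan": [
    {"dp": [-0.148, 0.302, 0], "turn": [0, 0, 0]},
    {"dp": [-0.148, 0.302, 0], "turn": [0, 0, 0]},
    {"dp": [-0.148, 0.302, 0.2], "turn": [0, 0, 0]},
    {"dp": [-0.148, 0.302, 0.4], "turn": [0, 0, 0]},
    {"dp": [-0.148, 0.302, 0.496], "turn": [0, 0, 0]}
  ]
}}

```text
time: 9.15
eef_pos: [0.6045, 0.2511, 0.1101]
ee_rot: [-0.001, -3.136, 0.002]
force: [0.3, 0.9, 0.2]
opening: 0.0853
gripper_force: 0.0
```

Request:
{"fn": "play_rows", "kwargs": {
  "plan": [
    {"dp": [0, 0, 0], "turn": [0, 0, 0]},
    {"dp": [0, 0, 0], "turn": [0, 0, 0]},
    {"dp": [0, 0, 0], "turn": [0, 0, 0]}
  ]
}}

```text
time: 9.52
eef_pos: [0.6081, 0.2523, 0.1165]
ee_rot: [0.0, 3.138, 0.001]
force: [0.4, 1.0, -0.9]
opening: 0.0857
gripper_force: 0.0
```

```bash
python3 - <<'E'
from h import *
s=sensors.observe();print(s['eef_pos'],s['force'])
c=cam('side'); i=c['img'][105:180,235:335,::-1]; cv2.imwrite('pics/g4.png',cv2.resize(i,(800,600),interpolation=cv2.INTER_CUBIC))
E
```

```text
[0.6081039  0.25227433 0.11654897] [ 0.42336947  0.95179141 -0.87816414]
```

View pics/g4.png

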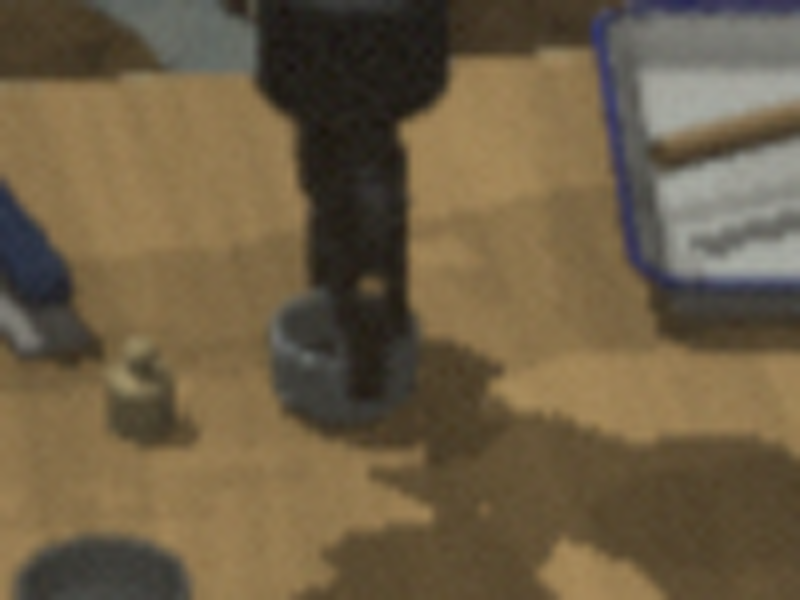

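```bash
python3 - <<'E'
from h import *
c=cam('side'); s=sensors.observe();print(s['eef_pos'])
f=lambda p:((proj(c,p)-[235,105]+.5)*8).round()
for y,z in((-.045,-.01),(-.045,0.01),(.045,-.01)): print(f(np.array(s['eef_pos'])+[0,y,z]))
for x in(.604,.606,.608): print(x,f([x,.252,.119]),f([x,.252,.1]))
E
```

```text
[0.60767079 0.2522803  0.11594211]
[360. 417.]
[361. 373.]
[331. 301.]
0.604 [337. 331.] [336. 371.]
0.606 [342. 330.] [341. 371.]
0.608 [347. 330.] [346. 371.]
```

Finger (about 365 px, expected 361) and sieve centre (344 px) agree within 2 mm. Closing and lifting.

Request:
{"fn": "play_rows", "kwargs": {
  "plan": [
    {"dp": [0, 0, 0], "turn": [0, 0, 0]},
    {"dp": [0, 0, 0], "turn": [0, 0, 0]},
    {"dp": [0, 0, 0], "turn": [0, 0, 0]},
    {"dp": [0, 0, 0], "turn": [0, 0, 0]},
    {"dp": [0, 0, 0], "turn": [0, 0, 0]}
  ],
  "hand": 0,
  "force": 40
}}

```text
time: 10.25
eef_pos: [0.6072, 0.2522, 0.115]
ee_rot: [0.0, 3.14, 0.0]
force: [-0.6, -0.8, 5.1]
opening: 0.0577
gripper_force: 43.3
```

Request:
{"fn": "play_rows", "kwargs": {
  "plan": [
    {"dp": [0, 0, 0], "turn": [0, 0, 0]},
    {"dp": [0, 0, -0.1], "turn": [0, 0, 0]},
    {"dp": [0, 0, -0.25], "turn": [0, 0, 0]},
    {"dp": [0, 0, -0.45], "turn": [0, 0, 0]},
    {"dp": [0, 0, -0.5], "turn": [0, 0, 0]}
  ]
}}

```text
time: 10.88
eef_pos: [0.6082, 0.2525, 0.2429]
ee_rot: [0.0, 3.136, 0.002]
force: [0.1, -0.5, -1.2]
opening: 0.0574
gripper_force: 43.2
```

Request:
{"fn": "play_rows", "kwargs": {
  "plan": [
    {"dp": [0.09, -0.19, 0], "turn": [0, 0, 0]},
    {"dp": [0.2, -0.4, 0], "turn": [0, 0, 0]},
    {"dp": [0.3, -0.6, 0], "turn": [0, 0, 0]},
    {"dp": [0.4, -0.8, 0], "turn": [0, 0, 0]},
    {"dp": [0.452, -0.903, 0], "turn": [0, 0, 0]}
  ]
}}

```text
time: 11.5
eef_pos: [0.4915, 0.0247, 0.2372]
ee_rot: [-0.003, -3.138, -0.001]
force: [0.2, 1.1, -0.5]
opening: 0.0569
gripper_force: 43.3
```

Request:
{"fn": "play_rows", "kwargs": {
  "plan": [
    {"dp": [0, 0, 0], "turn": [0, 0, 0]},
    {"dp": [0, 0, 0], "turn": [0, 0, 0]},
    {"dp": [0, 0, 0], "turn": [0, 0, 0]},
    {"dp": [0, 0, 0], "turn": [0, 0, 0]}
  ]
}}

```text
time: 12.0
eef_pos: [0.4939, 0.0271, 0.2391]
ee_rot: [0.002, -3.141, -0.0]
force: [-0.4, 0.5, -0.5]
opening: 0.0575
gripper_force: 43.3
```

```bash
python3 - <<'E'
from h import *
s=sensors.observe();e=np.array(s['eef_pos']);print(e,s['force'])
c=cam('side'); i=c['img'][130:205,200:300,::-1]; cv2.imwrite('pics/g5.png',cv2.resize(i,(800,600),interpolation=cv2.INTER_CUBIC))
f=lambda p:((proj(c,p)-[200,130]+.5)*8).round()
print('sieve rim',f(e+[-.03,0,.004]),f(e+[.03,0,.004]),'pan rim',f([.464,.0265,.16]),f([.524,.0265,.16]))
E
```

```text
[0.49389935 0.0270694  0.2390764 ] [-0.3811681   0.47566224 -0.49462406]
sieve rim [282. 181.] [466. 169.] pan rim [293. 392.] [470. 380.]
```

View pics/g5.png

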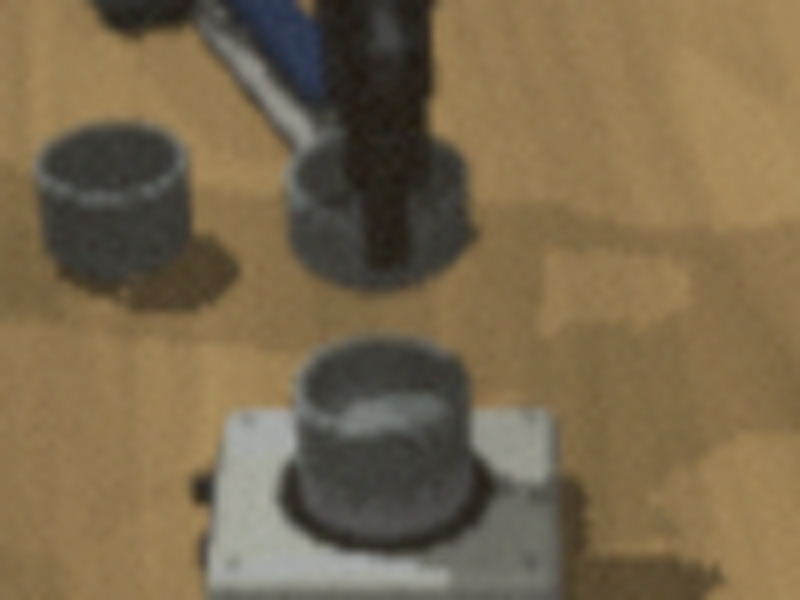

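The held sieve (287–470 px) lines up with the pan (297–471 px) to within 1 mm after perspective. Lowering.

Request:
{"fn": "play_rows", "kwargs": {
  "plan": [
    {"dp": [0, 0, 0.05], "turn": [0, 0, 0]},
    {"dp": [0, 0, 0.11], "turn": [0, 0, 0]},
    {"dp": [0, 0, 0.16], "turn": [0, 0, 0]},
    {"dp": [0, 0, 0.188], "turn": [0, 0, 0]},
    {"dp": [0, 0, 0.188], "turn": [0, 0, 0]}
  ]
}}

```text
time: 12.68
eef_pos: [0.4933, 0.0264, 0.1915]
ee_rot: [-0.0, -3.14, -0.0]
force: [-0.6, -0.1, -1.2]
opening: 0.0576
gripper_force: 43.3
```

Request:
{"fn": "play_rows", "kwargs": {
  "plan": [
    {"dp": [0, 0, 0.008], "turn": [0, 0, 0]},
    {"dp": [0, 0, 0.016], "turn": [0, 0, 0]},
    {"dp": [0, 0, 0.024], "turn": [0, 0, 0]},
    {"dp": [0, 0, 0.028], "turn": [0, 0, 0]},
    {"dp": [0, 0, 0.028], "turn": [0, 0, 0]}
  ]
}}

```text
time: 13.3
eef_pos: [0.4937, 0.0264, 0.1852]
ee_rot: [-0.0, -3.141, -0.0]
force: [-0.6, 0.7, -1.2]
opening: 0.0574
gripper_force: 43.3
```

Request:
{"fn": "play_rows", "kwargs": {
  "plan": [
    {"dp": [0, 0, 0.005], "turn": [0, 0, 0]},
    {"dp": [0, 0, 0.01], "turn": [0, 0, 0]},
    {"dp": [0, 0, 0.014], "turn": [0, 0, 0]},
    {"dp": [0, 0, 0.014], "turn": [0, 0, 0]}
  ]
}}

```text
time: 13.8
eef_pos: [0.4938, 0.0264, 0.1821]
ee_rot: [0.0, 3.142, -0.0]
force: [-1.7, 0.9, 3.0]
opening: 0.0573
gripper_force: 43.6
```

Seated at the predicted height of 0.182. Releasing, then going to the coarse sieve.

Request:
{"fn": "play_rows", "kwargs": {
  "plan": [
    {"dp": [0, 0, 0], "turn": [0, 0, 0]},
    {"dp": [0, 0, 0], "turn": [0, 0, 0]},
    {"dp": [0, 0, 0], "turn": [0, 0, 0]}
  ],
  "hand": 100
}}

```text
time: 14.18
eef_pos: [0.4937, 0.0264, 0.1817]
ee_rot: [0.0, 3.142, -0.0]
force: [0.2, -0.0, 1.2]
opening: 0.0856
gripper_force: 0.0
```

Request:
{"fn": "play_rows", "kwargs": {
  "plan": [
    {"dp": [0, 0, -0.08], "turn": [0, 0, 0]},
    {"dp": [0, 0, -0.22], "turn": [0, 0, 0]},
    {"dp": [0.1, 0.22, -0.3], "turn": [0, 0, 0]},
    {"dp": [0.2, 0.42, -0.3], "turn": [0, 0, 0]},
    {"dp": [0.28, 0.62, -0.3], "turn": [0, 0, 0]}
  ]
}}

```text
time: 14.8
eef_pos: [0.4231, 0.1828, 0.2573]
ee_rot: [0.001, 3.14, 0.001]
force: [0.5, -0.6, -0.3]
opening: 0.0852
gripper_force: 0.0
```

Request:
{"fn": "play_rows", "kwargs": {
  "plan": [
    {"dp": [0.083, 0.208, 0], "turn": [0, 0, 0]},
    {"dp": [0.083, 0.208, 0], "turn": [0, 0, 0]},
    {"dp": [0.083, 0.208, 0.1], "turn": [0, 0, 0]},
    {"dp": [0.083, 0.208, 0.25], "turn": [0, 0, 0]},
    {"dp": [0.083, 0.208, 0.3], "turn": [0, 0, 0]}
  ]
}}

```text
time: 15.42
eef_pos: [0.402, 0.2322, 0.1796]
ee_rot: [-0.002, -3.138, 0.002]
force: [0.3, -1.1, 0.7]
opening: 0.0856
gripper_force: 0.0
```

```bash
python3 - <<'E'
from h import *
s=sensors.observe();e=np.array(s['eef_pos']);print(e,s['force'])
c=cam('side'); i=c['img'][120:195,180:280,::-1]; cv2.imwrite('pics/g6.png',cv2.resize(i,(800,600),interpolation=cv2.INTER_CUBIC))
f=lambda p:((proj(c,p)-[180,120]+.5)*8).round()
print('finger',f(e+[0,-.045,-.01]),'coarse rim',f([.373,.2335,.129]),f([.433,.2335,.129]),'fine rim',f([.464,.0265,.186]),f([.524,.0265,.186]))
E
```

```text
[0.40198419 0.23222948 0.17956089] [ 0.2750853  -1.09578381  0.67567125]
finger [261. 216.] coarse rim [193. 250.] [347. 240.] fine rim [450. 408.] [629. 396.]
```

View pics/g6.png

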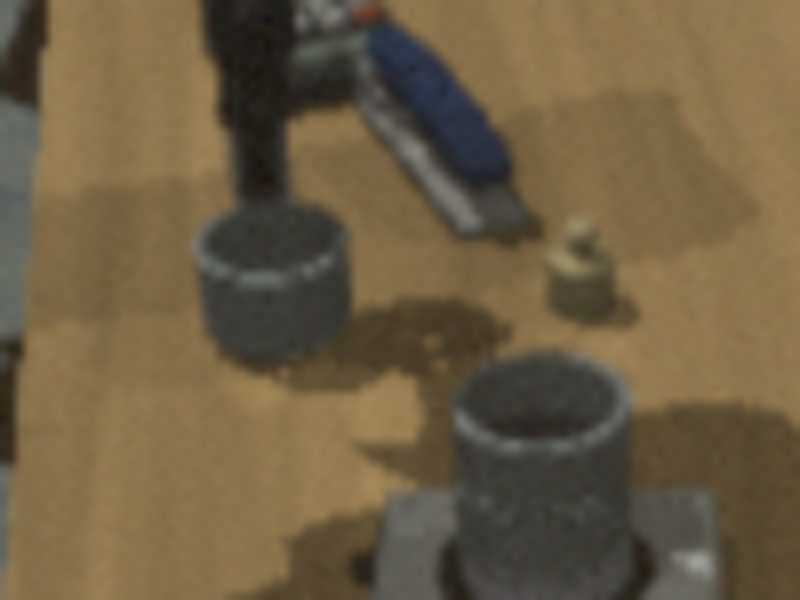

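The fine sieve is seated level on the pan. The coarse rim at 195–350 px is as expected, so I'll descend and grasp.

Request:
{"fn": "play_rows", "kwargs": {
  "plan": [
    {"dp": [-0.004, 0, 0.08], "turn": [0, 0, 0]},
    {"dp": [-0.004, 0, 0.16], "turn": [0, 0, 0]},
    {"dp": [-0.004, 0, 0.26], "turn": [0, 0, 0]},
    {"dp": [-0.004, 0, 0.26], "turn": [0, 0, 0]},
    {"dp": [-0.004, 0, 0.26], "turn": [0, 0, 0]}
  ]
}}

```text
time: 16.1
eef_pos: [0.4053, 0.2335, 0.1184]
ee_rot: [0.001, 3.139, 0.001]
force: [0.1, 0.1, 0.9]
opening: 0.0851
gripper_force: 0.0
```

Request:
{"fn": "play_rows", "kwargs": {
  "plan": [
    {"dp": [0, 0, 0], "turn": [0, 0, 0]},
    {"dp": [0, 0, 0], "turn": [0, 0, 0]},
    {"dp": [0, 0, 0], "turn": [0, 0, 0]},
    {"dp": [0, 0, 0], "turn": [0, 0, 0]},
    {"dp": [0, 0, 0], "turn": [0, 0, 0]}
  ],
  "hand": 0,
  "force": 40
}}

```text
time: 16.73
eef_pos: [0.4051, 0.2336, 0.1184]
ee_rot: [-0.0, 3.139, 0.001]
force: [-1.3, -1.2, 6.7]
opening: 0.0584
gripper_force: 41.7
```

Request:
{"fn": "play_rows", "kwargs": {
  "plan": [
    {"dp": [0, 0, 0], "turn": [0, 0, 0]},
    {"dp": [0, 0, -0.1], "turn": [0, 0, 0]},
    {"dp": [0, 0, -0.3], "turn": [0, 0, 0]},
    {"dp": [0, 0, -0.5], "turn": [0, 0, 0]},
    {"dp": [0, 0, -0.6], "turn": [0, 0, 0]}
  ]
}}

```text
time: 17.35
eef_pos: [0.405, 0.2337, 0.2704]
ee_rot: [0.0, 3.137, 0.002]
force: [-0.2, 0.1, -2.1]
opening: 0.0586
gripper_force: 43.8
```

Request:
{"fn": "play_rows", "kwargs": {
  "plan": [
    {"dp": [-0.08, -0.18, 0], "turn": [0, 0, 0]},
    {"dp": [-0.17, -0.38, 0], "turn": [0, 0, 0]},
    {"dp": [-0.26, -0.58, 0], "turn": [0, 0, 0]},
    {"dp": [-0.33, -0.76, 0], "turn": [0, 0, 0]},
    {"dp": [-0.359, -0.828, 0], "turn": [0, 0, 0]}
  ]
}}

```text
time: 17.98
eef_pos: [0.4942, 0.0242, 0.267]
ee_rot: [0.005, 3.141, -0.0]
force: [-0.3, -0.5, -1.9]
opening: 0.0585
gripper_force: 43.8
```

Request:
{"fn": "play_rows", "kwargs": {
  "plan": [
    {"dp": [0, 0, 0], "turn": [0, 0, 0]},
    {"dp": [0, 0, 0], "turn": [0, 0, 0]},
    {"dp": [0, 0, 0.06], "turn": [0, 0, 0]},
    {"dp": [0, 0, 0.12], "turn": [0, 0, 0]},
    {"dp": [0, 0, 0.12], "turn": [0, 0, 0]}
  ]
}}

```text
time: 18.6
eef_pos: [0.4922, 0.0271, 0.2344]
ee_rot: [0.001, -3.137, -0.001]
force: [0.2, 1.1, -1.2]
opening: 0.0584
gripper_force: 43.7
```

```bash
python3 - <<'E'
from h import *
s=sensors.observe();e=np.array(s['eef_pos']);print(e,s['force'])
c=cam('side'); i=c['img'][110:185,200:300,::-1]; cv2.imwrite('pics/g7.png',cv2.resize(i,(800,600),interpolation=cv2.INTER_CUBIC))
f=lambda p:((proj(c,p)-[200,110]+.5)*8).round()
print('sieve rim',f(e+[-.03,0,.011]),f(e+[.03,0,.011]),'fine rim',f([.464,.0265,.186]),f([.524,.0265,.186]))
E
```

```text
[0.4922152  0.02708494 0.23435536] [ 0.17407698  1.05015229 -1.20915372]
sieve rim [276. 336.] [460. 324.] fine rim [290. 488.] [469. 476.]
```

View pics/g7.png

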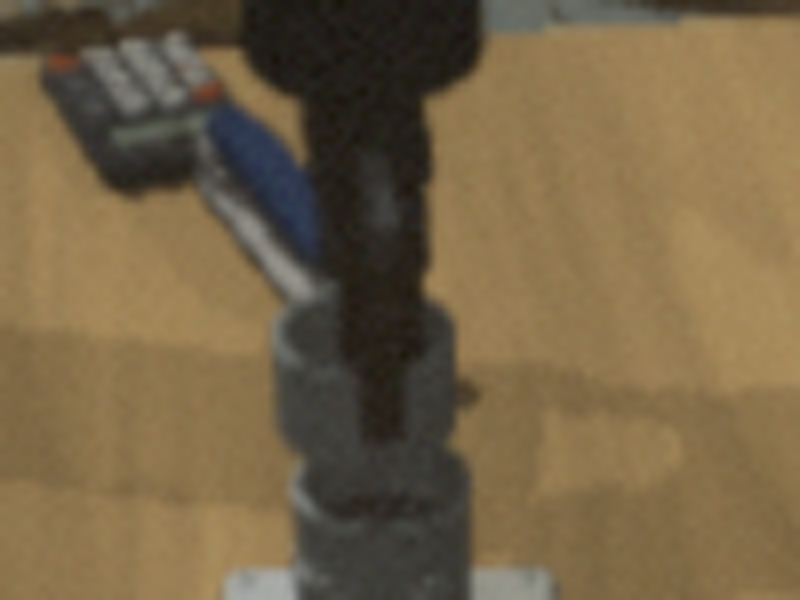

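The coarse sieve's rim is 275–455 px and the fine rim below is 293–470 px, so it needs about 1 mm more in x.

Request:
{"fn": "play_rows", "kwargs": {
  "plan": [
    {"dp": [-0.005, 0, 0], "turn": [0, 0, 0]},
    {"dp": [-0.005, 0, 0.02], "turn": [0, 0, 0]},
    {"dp": [-0.005, 0, 0.04], "turn": [0, 0, 0]},
    {"dp": [-0.005, 0, 0.06], "turn": [0, 0, 0]},
    {"dp": [-0.005, 0, 0.06], "turn": [0, 0, 0]}
  ]
}}

```text
time: 19.27
eef_pos: [0.4946, 0.0264, 0.2211]
ee_rot: [-0.0, -3.14, -0.0]
force: [-0.3, 0.2, -1.2]
opening: 0.0585
gripper_force: 43.8
```

Request:
{"fn": "play_rows", "kwargs": {
  "plan": [
    {"dp": [0, 0, 0.008], "turn": [0, 0, 0]},
    {"dp": [0, 0, 0.016], "turn": [0, 0, 0]},
    {"dp": [0, 0, 0.024], "turn": [0, 0, 0]},
    {"dp": [0, 0, 0.03], "turn": [0, 0, 0]},
    {"dp": [0, 0, 0.03], "turn": [0, 0, 0]}
  ]
}}

```text
time: 19.9
eef_pos: [0.4949, 0.0264, 0.2142]
ee_rot: [-0.0, -3.141, -0.0]
force: [0.9, -0.1, -1.3]
opening: 0.0584
gripper_force: 43.8
```

Request:
{"fn": "play_rows", "kwargs": {
  "plan": [
    {"dp": [0, 0, 0.005], "turn": [0, 0, 0]},
    {"dp": [0, 0, 0.01], "turn": [0, 0, 0]},
    {"dp": [0, 0, 0.014], "turn": [0, 0, 0]},
    {"dp": [0, 0, 0.014], "turn": [0, 0, 0]}
  ]
}}

```text
time: 20.4
eef_pos: [0.4952, 0.0264, 0.2116]
ee_rot: [0.0, 3.141, -0.0]
force: [-2.7, 0.5, 5.6]
opening: 0.0586
gripper_force: 44.3
```

Seated at the expected height of 0.211. Releasing and going to the lid.

Request:
{"fn": "play_rows", "kwargs": {
  "plan": [
    {"dp": [0, 0, 0], "turn": [0, 0, 0]},
    {"dp": [0, 0, 0], "turn": [0, 0, 0]},
    {"dp": [0, 0, 0], "turn": [0, 0, 0]}
  ],
  "hand": 100
}}

```text
time: 20.78
eef_pos: [0.4949, 0.0264, 0.2106]
ee_rot: [-0.0, -3.141, -0.0]
force: [-0.1, -0.7, 0.0]
opening: 0.0853
gripper_force: 0.0
```

Request:
{"fn": "play_rows", "kwargs": {
  "plan": [
    {"dp": [0, 0, -0.08], "turn": [0, 0, 0]},
    {"dp": [0, 0, -0.22], "turn": [0, 0, 0]},
    {"dp": [-0.1, -0.18, -0.34], "turn": [0, 0, 0]},
    {"dp": [-0.22, -0.36, -0.34], "turn": [0, 0, 0]},
    {"dp": [-0.34, -0.56, -0.34], "turn": [0, 0, 0]}
  ]
}}

```text
time: 21.4
eef_pos: [0.581, -0.1149, 0.2964]
ee_rot: [-0.001, 3.14, -0.001]
force: [0.6, 0.5, -0.8]
opening: 0.0854
gripper_force: 0.0
```

Request:
{"fn": "play_rows", "kwargs": {
  "plan": [
    {"dp": [-0.14, -0.22, 0], "turn": [0, 0, 0]},
    {"dp": [-0.268, -0.43, 0.06], "turn": [0, 0, 0]},
    {"dp": [-0.268, -0.43, 0.2], "turn": [0, 0, 0]},
    {"dp": [-0.268, -0.43, 0.4], "turn": [0, 0, 0]},
    {"dp": [-0.268, -0.43, 0.5], "turn": [0, 0, 0]}
  ]
}}

```text
time: 22.02
eef_pos: [0.6454, -0.2206, 0.1665]
ee_rot: [-0.001, -3.137, -0.004]
force: [-1.2, 0.7, -0.0]
opening: 0.0854
gripper_force: 0.0
```

Request:
{"fn": "play_rows", "kwargs": {
  "plan": [
    {"dp": [0, 0, 0], "turn": [0, 0, 0]},
    {"dp": [0, 0, 0], "turn": [0, 0, 0]},
    {"dp": [0, 0, 0], "turn": [0, 0, 0]}
  ]
}}

```text
time: 22.4
eef_pos: [0.6481, -0.2217, 0.1733]
ee_rot: [0.0, 3.138, -0.003]
force: [0.2, 0.2, 0.9]
opening: 0.0852
gripper_force: 0.0
```

```bash
python3 - <<'E'
from h import *
s=sensors.observe();e=np.array(s['eef_pos']);print(e,s['force'])
c=cam('side'); a=[c['img'][205:280,275:375,::-1],c['img'][110:185,200:300,::-1]]
cv2.imwrite('pics/g8.png',np.hstack([cv2.resize(i,(400,300),interpolation=cv2.INTER_CUBIC) for i in a]))
f=lambda p,o=(275,205):((proj(c,p)-o+.5)*4).round()
print('finger',f(e+[0,-.045,0]),'lid disc',f([.617,-.221,.103]),f([.677,-.221,.103]),'knobtop',f([.647,-.221,.129]),'coarse rim',f([.464,.0265,.222],(200,110))+[400,0],f([.524,.0265,.222],(200,110))+[400,0])
E
```

```text
[ 0.64805302 -0.22169812  0.17325477] [0.1838623  0.21238666 0.85262714]
finger [213. 159.] lid disc [135. 197.] [235. 189.] knobtop [188. 161.] coarse rim [543. 199.] [634. 193.]
```

View pics/g8.png

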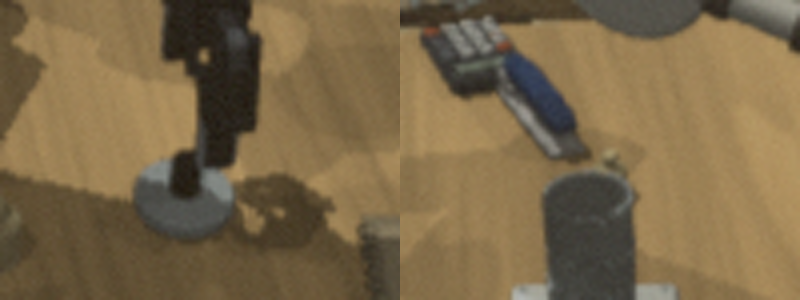

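The three-piece stack is straight. The lid disc (134–235 px) is where predicted, so I'll descend on the knob and grip.

Request:
{"fn": "play_rows", "kwargs": {
  "plan": [
    {"dp": [0.002, 0, 0.06], "turn": [0, 0, 0]},
    {"dp": [0.002, 0, 0.12], "turn": [0, 0, 0]},
    {"dp": [0.002, 0, 0.178], "turn": [0, 0, 0]},
    {"dp": [0.002, 0, 0.178], "turn": [0, 0, 0]},
    {"dp": [0.002, 0, 0.178], "turn": [0, 0, 0]}
  ]
}}

```text
time: 23.08
eef_pos: [0.6466, -0.2212, 0.1264]
ee_rot: [0.0, 3.141, -0.0]
force: [0.3, 0.0, 0.4]
opening: 0.0855
gripper_force: 0.0
```

Request:
{"fn": "play_rows", "kwargs": {
  "plan": [
    {"dp": [0, 0, 0], "turn": [0, 0, 0]},
    {"dp": [0, 0, 0], "turn": [0, 0, 0]},
    {"dp": [0, 0, 0], "turn": [0, 0, 0]},
    {"dp": [0, 0, 0], "turn": [0, 0, 0]},
    {"dp": [0, 0, 0], "turn": [0, 0, 0]}
  ],
  "hand": 0,
  "force": 40
}}

```text
time: 23.7
eef_pos: [0.6465, -0.2212, 0.1265]
ee_rot: [0.0, 3.141, -0.0]
force: [-1.0, 0.1, 2.0]
opening: 0.0167
gripper_force: 39.0
```

Request:
{"fn": "play_rows", "kwargs": {
  "plan": [
    {"dp": [0, 0, 0], "turn": [0, 0, 0]},
    {"dp": [0, 0, 0], "turn": [0, 0, 0]},
    {"dp": [0, 0, 0], "turn": [0, 0, 0]}
  ]
}}

```text
time: 24.08
eef_pos: [0.6465, -0.2212, 0.1265]
ee_rot: [0.0, 3.141, -0.0]
force: [-2.0, 0.4, 1.3]
opening: 0.0166
gripper_force: 39.1
```

Request:
{"fn": "play_rows", "kwargs": {
  "plan": [
    {"dp": [0, 0, -0.08], "turn": [0, 0, 0]},
    {"dp": [0, 0, -0.24], "turn": [0, 0, 0]},
    {"dp": [0, 0, -0.44], "turn": [0, 0, 0]},
    {"dp": [0, 0, -0.62], "turn": [0, 0, 0]},
    {"dp": [0, 0, -0.7], "turn": [0, 0, 0]}
  ]
}}

```text
time: 24.7
eef_pos: [0.6474, -0.2216, 0.306]
ee_rot: [0.0, 3.136, -0.005]
force: [-0.9, 0.0, -1.8]
opening: 0.0167
gripper_force: 39.2
```

Request:
{"fn": "play_rows", "kwargs": {
  "plan": [
    {"dp": [0.1, 0.16, 0], "turn": [0, 0, 0]},
    {"dp": [0.22, 0.36, 0], "turn": [0, 0, 0]},
    {"dp": [0.34, 0.56, 0], "turn": [0, 0, 0]},
    {"dp": [0.46, 0.75, 0], "turn": [0, 0, 0]},
    {"dp": [0.54, 0.88, 0], "turn": [0, 0, 0]}
  ]
}}

```text
time: 25.32
eef_pos: [0.5096, 0.0009, 0.3003]
ee_rot: [0.001, -3.14, -0.001]
force: [-0.2, 0.3, -1.1]
opening: 0.0164
gripper_force: 39.3
```

Request:
{"fn": "play_rows", "kwargs": {
  "plan": [
    {"dp": [0.068, 0.11, 0], "turn": [0, 0, 0]},
    {"dp": [0.068, 0.11, 0], "turn": [0, 0, 0]},
    {"dp": [0.068, 0.11, 0.06], "turn": [0, 0, 0]},
    {"dp": [0.068, 0.11, 0.08], "turn": [0, 0, 0]},
    {"dp": [0.068, 0.11, 0.08], "turn": [0, 0, 0]}
  ]
}}

```text
time: 25.95
eef_pos: [0.4942, 0.0258, 0.28]
ee_rot: [-0.002, -3.139, -0.001]
force: [-0.6, 0.0, -1.5]
opening: 0.0166
gripper_force: 39.4
```

```bash
python3 - <<'E'
from h import *
s=sensors.observe();e=np.array(s['eef_pos']);print(e,s['force'],s['opening'])
c=cam('side'); i=c['img'][105:180,200:300,::-1]; cv2.imwrite('pics/g9.png',cv2.resize(i,(800,600),interpolation=cv2.INTER_CUBIC))
f=lambda p:((proj(c,p)-[200,105]+.5)*8).round()
print('lid disc',f(e+[-.03,0,-.0235]),f(e+[.03,0,-.0235]),'coarse rim',f([.464,.0265,.222]),f([.524,.0265,.222]))
E
```

```text
[0.49419386 0.02582556 0.27999528] [-0.64502665  0.01212407 -1.53420136] 0.01660251351205824
lid disc [281. 348.] [466. 336.] coarse rim [285. 437.] [467. 425.]
```

View pics/g9.png

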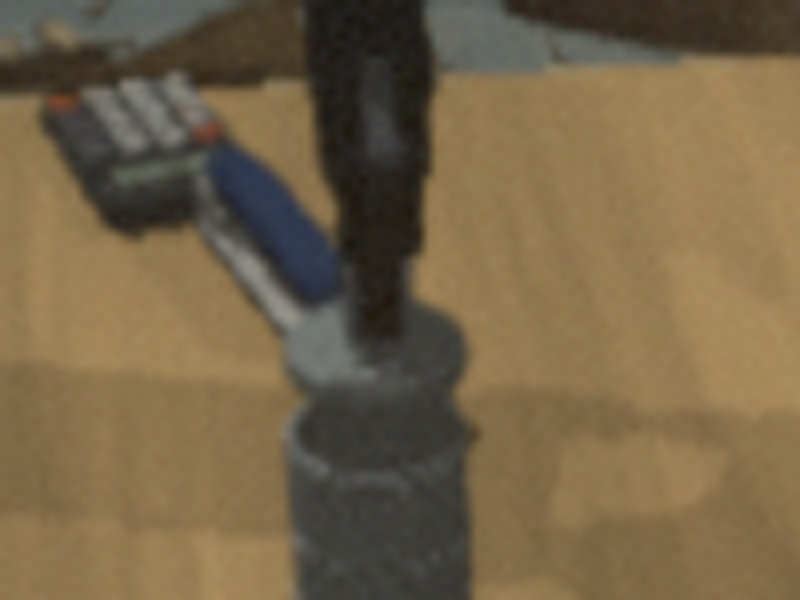

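The held lid (286–466 px) is aligned over the coarse rim (287–468 px) to within 1 mm. Lowering.

Request:
{"fn": "play_rows", "kwargs": {
  "plan": [
    {"dp": [0, 0, 0.02], "turn": [0, 0, 0]},
    {"dp": [0, 0, 0.045], "turn": [0, 0, 0]},
    {"dp": [0, 0, 0.07], "turn": [0, 0, 0]},
    {"dp": [0, 0, 0.07], "turn": [0, 0, 0]},
    {"dp": [0, 0, 0.07], "turn": [0, 0, 0]}
  ]
}}

```text
time: 26.62
eef_pos: [0.4945, 0.0264, 0.2639]
ee_rot: [0.0, 3.141, -0.0]
force: [0.4, -0.2, -1.1]
opening: 0.0162
gripper_force: 39.4
```

Request:
{"fn": "play_rows", "kwargs": {
  "plan": [
    {"dp": [0, 0, 0.006], "turn": [0, 0, 0]},
    {"dp": [0, 0, 0.012], "turn": [0, 0, 0]},
    {"dp": [0, 0, 0.018], "turn": [0, 0, 0]},
    {"dp": [0, 0, 0.018], "turn": [0, 0, 0]}
  ]
}}

```text
time: 27.12
eef_pos: [0.4944, 0.0264, 0.2591]
ee_rot: [-0.0, -3.141, -0.0]
force: [0.0, -0.1, -2.0]
opening: 0.0161
gripper_force: 39.4
```

Request:
{"fn": "play_rows", "kwargs": {
  "plan": [
    {"dp": [0, 0, 0.005], "turn": [0, 0, 0]},
    {"dp": [0, 0, 0.01], "turn": [0, 0, 0]},
    {"dp": [0, 0, 0.015], "turn": [0, 0, 0]},
    {"dp": [0, 0, 0.015], "turn": [0, 0, 0]}
  ]
}}

```text
time: 27.62
eef_pos: [0.4945, 0.0264, 0.2556]
ee_rot: [-0.0, -3.142, 0.0]
force: [-0.4, 0.1, -0.7]
opening: 0.0168
gripper_force: 39.4
```

Request:
{"fn": "play_rows", "kwargs": {
  "plan": [
    {"dp": [0, 0, 0.003], "turn": [0, 0, 0]},
    {"dp": [0, 0, 0.005], "turn": [0, 0, 0]},
    {"dp": [0, 0, 0.005], "turn": [0, 0, 0]}
  ]
}}

```text
time: 28.0
eef_pos: [0.4948, 0.0263, 0.2554]
ee_rot: [0.0, 3.14, -0.001]
force: [-3.2, 0.1, 5.7]
opening: 0.0165
gripper_force: 40.0
```

Contact is at 0.2554, as predicted for fully seated. Releasing, rising and checking.

Request:
{"fn": "play_rows", "kwargs": {
  "plan": [
    {"dp": [0, 0, 0], "turn": [0, 0, 0]},
    {"dp": [0, 0, 0], "turn": [0, 0, 0]},
    {"dp": [0, 0, 0], "turn": [0, 0, 0]},
    {"dp": [0, 0, 0], "turn": [0, 0, 0]}
  ],
  "hand": 100
}}

```text
time: 28.5
eef_pos: [0.4945, 0.0264, 0.2542]
ee_rot: [-0.0, -3.141, -0.0]
force: [-0.1, 0.1, 0.5]
opening: 0.085
gripper_force: 0.0
```

Request:
{"fn": "play_rows", "kwargs": {
  "plan": [
    {"dp": [0, 0, -0.1], "turn": [0, 0, 0]},
    {"dp": [0, 0, -0.25], "turn": [0, 0, 0]},
    {"dp": [0, 0, -0.4], "turn": [0, 0, 0]},
    {"dp": [0.2, 0.25, -0.4], "turn": [0, 0, 0]},
    {"dp": [0.4, 0.5, -0.4], "turn": [0, 0, 0]}
  ]
}}

```text
time: 29.12
eef_pos: [0.4158, 0.1248, 0.3548]
ee_rot: [0.003, 3.141, 0.001]
force: [1.0, 0.7, 0.3]
opening: 0.0854
gripper_force: 0.0
```

Request:
{"fn": "play_rows", "kwargs": {
  "plan": [
    {"dp": [0, 0, 0], "turn": [0, 0, 0]},
    {"dp": [0, 0, 0], "turn": [0, 0, 0]},
    {"dp": [0, 0, 0], "turn": [0, 0, 0]},
    {"dp": [0, 0, 0], "turn": [0, 0, 0]}
  ]
}}

```text
time: 29.62
eef_pos: [0.4169, 0.1232, 0.3541]
ee_rot: [-0.003, -3.141, 0.0]
force: [-0.2, -0.1, 0.2]
opening: 0.0855
gripper_force: 0.0
```

```bash
python3 - <<'E'
from h import *
print(sensors.observe()['eef_pos'])
c=cam('side'); i=c['img'][105:225,180:340,::-1]; cv2.imwrite('pics/g10.png',cv2.resize(i,(800,600),interpolation=cv2.INTER_CUBIC))
f=lambda p:((proj(c,p)-[180,105]+.5)*5).round()
for z in(.13,.16,.186,.222,.232): print(z,f([.4645,.0265,z]),f([.5245,.0265,z]))
print('knob top',f([.4945,.0265,.258]))
E
```

```text
[0.41691789 0.12324626 0.354064  ]
0.13 [287. 415.] [396. 407.]
0.16 [284. 370.] [395. 362.]
0.186 [282. 330.] [394. 323.]
0.222 [279. 273.] [393. 266.]
0.232 [278. 257.] [393. 250.]
knob top [334. 210.]
```

View pics/g10.png

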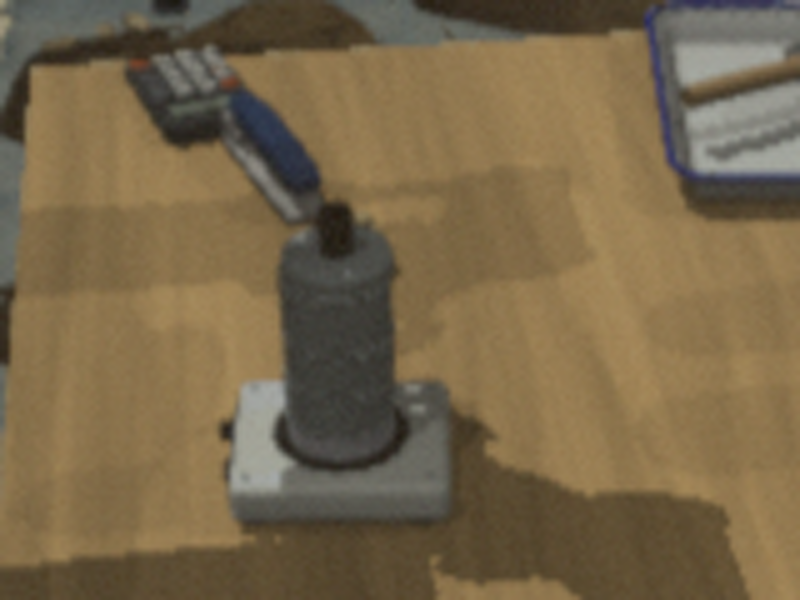

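The stack is straight. The lid disc edges are at (280,257) and (393,250), and the knob top is at about (335,207), all as predicted for fully seated. Handing in.

```bash
python3 -c "
from h import *
print(workorder.sign_off())"
```

```text
the job is handed in; nothing more can be done
None
```

The sieve stack is built on the shaker: pan, fine sieve, coarse sieve and lid, each set down at its expected fully seated height and straight in the last side view. The job is handed in after about 30 s of robot time, with the weights, stapler and ink pad left alone; no verdict came back.

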